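# Point out the missing pool ball

### The arm

A 6-joint arm with a two-finger parallel gripper is mounted at the origin on the work surface. World frame = base frame: x ahead of the robot, y to its left, z up, the work surface at z = 0. Lengths are in m, angles in rad, forces in N, time in s.
With the tool pointing down it reaches from about 0.25 to 0.775 m from the base axis. Payload 4 kg.
Tool frame: the origin (TCP) lies between the finger pads, 19 mm behind the fingertips; this is the grasp point; z points along the fingers, y is the line along which they close (so a half turn about z gives the same grasp; the last joint's range is limited). The gripper opens to 94 mm and grips with 3 to 60 N. Pads are 16 mm wide; open, the fingers measure 119 mm over their backs; the gripper's body (75 mm by 177 mm) begins 78 mm behind the grasp point.
Start: joints at [-1.426, 0.087, 1.371, -0, 1.684, -0.103], TCP at [0.135, -0.533, 0.224] pointing down, gripper open.
Joint ranges: [-3.1, 3.1], [-0.76, 2.03], [0.27, 2.55], [-1.08, 4.22], [0.17, 2.65], [-2.57, 2.57]. Speed limits (rad/s): [2.79, 2.79, 3.14, 3.14, 3.14, 3.14].

### API

Orientations are given as [roll, pitch, yaw] about the fixed x, y, z axes, in that order (R = Rz(yaw) Ry(pitch) Rx(roll)).
In Python, from bench import robot gives the robot as it stands. The module is installed in compiled form; this text tells all that it offers.
- The arm moves only by the tool move_arm, never from a script. Its argument "deltas" is one flat list of numbers, 7 for each row, row after row: the turn, a rotation vector about the tool's x, y, z in rad, then the shift along the tool's x, y, z in cm, then the closure, from -1 (fully open) to 1 (shut). A call has 1 to 8 rows; each row is the pose to reach, as a shift and turn from the pose commanded when the call began, along the tool's axes at that moment; what a row does not reach only later rows make up. A row lasts 1/10 s, in which the tool goes at most 50 mm and 8.59 degrees, less where a joint would pass 70% of its speed; a pose out of reach is approached as far as the arm can. A call with a gripper value outside its range is refused whole. The fingers move at their own pace and stop on an object; the grip force is fixed at half the most. Time passes only in rows, so rows that repeat a pose let the fingers close. It gives the time, the measured TCP pose, the force, the opening and the grip force at its end, in the units of the state.
- robot.get_obs(): the state, without advancing time (a new reading comes with each control period).
- robot.snapshot(name): name is "scene" or "top"; returns a dict with "image" (420x560x3 uint8, red, green, blue), "depth" (420x560 float32, m along the optical axis (not along the pixel's ray), 0 where there is no reading), "fov_y" (degrees; the focal length in pixels is half the picture's height over the tangent of half this angle, whatever the lens; pixels are square), "cx", "cy" (the principal point, pixels), "origin" and "orientation" of the camera in the world. Camera axes: x right, y up, looking along -z (the intrinsics and any distortion apply to the point x, -y, -z); pixel columns grow to the right and rows downward; lengths in m; the calibration is good to about 2 mm. A picture is of the moment at which its call begins.
- robot.close_job(): hands the job in; it is judged then, once.
The state is a dict: "time": time; "joint_positions": joint angles; "qvel": joint speeds; "joint_torque": joint torques, N m; "tool_pos": TCP position; "ee_rot": TCP orientation; "wrist_force": force on the tool from outside, world axes, zero at the start; "wrist_torque": the same for the moment, N m; "width": finger opening in m; "finger_force": force on a finger pad.
Only numpy, scipy, OpenCV 4.12 (cv2) and the standard library are available. Lean on these libraries where they do the work, as an engineer would, in place of code of your own. Each camera call takes 0.05 s, during which the arm holds its last target. There are 200 camera calls.

### The job

Closing check at the games-room counter: show the attendant where a ball is missing and where it has got to. With the fingers pointing down, point at the empty place in the ball tray and keep the fingertips just above it for two seconds, then point in the same way, for two seconds, at the stray full-size pool ball resting on the counter (not the small ball), the fingertips two or three centimetres over it, and finish with the hand raised at least 20 cm above the counter. Touch and move nothing, and come down on each from above and go up again between them, so that you never point at another ball on the way.

Things in the scene. Friction and masses are not known exactly. Their poses are not given: they have to be found in the camera images.
- tray: Dark wooden ball tray, fixed, 142 mm (its x) by 210 mm (its y), rim 30 mm above the counter, walls 6 mm. 2 rows (along x) of 3 square compartments (along y), pitch 68 mm. Origin: centre of its underside; z up. Five hold a ball whose top stands 33 mm above the rim; one is empty. Between the balls on either side of a middle empty place 79 mm is free: a shut hand fits, an open one does not.
- gap: The empty compartment of the tray: centre of the green felt pad on its floor, 24 mm below the tray's rim; z up. This is the empty place to point at. It may be any of the six compartments.
- stray_center (a point): Centre of the stray pool ball: the full-size ivory ball, 57 mm across, loose, resting on a black rubber ring on the counter left of the tray; its centre is about 34 mm and its top about 62 mm above the counter. It rolls off if touched. (Its axes mean nothing.)
- small_center (a point): Centre of a smaller ivory ball, 35 mm across (from table football), loose, on a second, equal rubber ring; top about 38 mm above the counter. Not a pool ball: leave alone. Which ring has which ball varies.
- ball1_center (a point): Centre of one of the five ivory pool balls, 57 mm across, in the tray; centre about 35 mm, top about 63 mm above the counter.
- ball2_center (a point): Centre of one of the five ivory pool balls, 57 mm across, in the tray; centre about 35 mm, top about 63 mm above the counter.
- ball3_center (a point): Centre of one of the five ivory pool balls, 57 mm across, in the tray; centre about 35 mm, top about 63 mm above the counter.
- ball4_center (a point): Centre of one of the five ivory pool balls, 57 mm across, in the tray; centre about 35 mm, top about 63 mm above the counter.
- ball5_center (a point): Centre of one of the five ivory pool balls, 57 mm across, in the tray; centre about 35 mm, top about 63 mm above the counter.
- chalk1: Cube of cue chalk, 22 x 22 x 20 mm, loose, between the tray and the ball rests. Origin at its underside's centre. Bystander: leave alone.
- chalk2: Another cube of cue chalk, 22 x 22 x 20 mm, loose, on the left. Origin at its underside's centre. Bystander: leave alone.
- polish: Grey bottle of ball polish, 56 mm wide, 130 mm high, on the left. Origin at its underside's centre. Bystander: leave alone.
Not all that is in view belongs to the job. What is shaped like the part that bears stray_center but blue, orange or turquoise is not meant.

How it is judged:
On the way, in this order (a step that is already met when the one before it is completed fails the run):
1. fingers point down (within 50 deg) at the empty place for 1.5 s: TCP within 20 mm of its centre sideways and at most 95 mm above the rim (fingertips at most 43 mm above the other balls' tops) (horizontal distance between the grasp point and gap below 0.02 m and z of the grasp point in the frame of gap between 0.02 and 0.119 m and angle between the grasp point's own z axis and vertical above 2.2 rad), for 1.5 s.
2. fingers point down (within 50 deg) at the stray pool ball for 1.5 s: TCP within 20 mm of its centre sideways, fingertips at most 45 mm above its top (horizontal distance between the grasp point and stray_center below 0.02 m and distance between the grasp point and stray_center below 0.0925 m and angle between the grasp point's own z axis and vertical above 2.2 rad), for 1.5 s.
At the end, for the whole second after the job is handed in: The TCP is raised at least 17 cm above the counter; every ball is within 8 mm and each chalk and the bottle within 10 mm of where it started (height (world z) of the grasp point above 0.17 m and distance of each of ball1_center, ball2_center, ball3_center, ball4_center, ball5_center, stray_center, small_center from where it was at the start of the episode below 0.008 m and distance of each of chalk1, chalk2, polish from where it was at the start of the episode below 0.01 m); the robot touches nothing.
It fails at once if the robot touches anything (contact force between any of the fingers, the arm and anything else above 0.5 N).
It fails at once if a ball or a bystander is moved, lifted or carried (15 mm) (distance of any of ball1_center, ball2_center, ball3_center, ball4_center, ball5_center, stray_center, small_center, chalk1, chalk2, polish from where it was at the start of the episode above 0.015 m).
It fails at once if it points at a wrong ball: TCP within 15 mm sideways of the centre of a tray ball or the small ball, fingertips less than 45 mm above its top ((horizontal distance between the grasp point and ball1_center below 0.015 m and distance between the grasp point and ball1_center below 0.0925 m) or (horizontal distance between the grasp point and ball2_center below 0.015 m and distance between the grasp point and ball2_center below 0.0925 m) or (horizontal distance between the grasp point and ball3_center below 0.015 m and distance between the grasp point and ball3_center below 0.0925 m) or (horizontal distance between the grasp point and ball4_center below 0.015 m and distance between the grasp point and ball4_center below 0.0925 m) or (horizontal distance between the grasp point and ball5_center below 0.015 m and distance between the grasp point and ball5_center below 0.0925 m) or (horizontal distance between the grasp point and small_center below 0.015 m and distance between the grasp point and small_center below 0.0815 m)).
It also fails if it takes over 42 s, if anything falls off the work surface, if the arm or the gripper's body presses on something with over 40 N, if the wrist force passes 120 N, or if a joint passes its speed limit or range.

## Working session

There is one attempt and no reset: what is moved stays moved. The work goes in short steps, Python scripts to look and compute and a tool call to move; the robot and the scene stay as the last step left them, time stands still between calls to the robot, and variables do not carry over. Pictures are saved under pics/ and viewed, at most 10 in all, crops included, and the job is handed in when it is done.

Besides the shell and the picture viewer there is one more tool, called after "Call:" by a JSON object that holds its "method" and its "body". move_arm: Moves the arm, as the interface text tells. Its arguments: {"type":"object","properties":{"deltas":{"type":"array","items":{"type":"number"}}},"required":["deltas"]}

```bash
mkdir -p pics; cat > h.py <<'E'
import numpy as np,cv2
from scipy.spatial.transform import Rotation as R
from bench import robot
def rot(o):
    o=np.array(o)
    return o if o.shape==(3,3) else (R.from_euler('xyz',o) if o.size==3 else R.from_quat(o)).as_matrix()
def world(s,u,v,d):
    f=210/np.tan(np.radians(s['fov_y'])/2)
    c=np.stack([(u-s['cx'])/f*d,-(v-s['cy'])/f*d,-d],-1)
    return c@rot(s['orientation']).T+np.array(s['origin'])
E
python3 - <<'E'
from h import *
import pickle
for n in ('top','scene'):
    s=robot.snapshot(n); pickle.dump(s,open(n+'.pkl','wb'))
    cv2.imwrite(f'pics/{n}.png',s['image'][...,::-1])
    print({k:v for k,v in s.items() if k not in('image','depth')})
print(robot.get_obs())
E
```

```text
{'fov_y': 48.40202465070821, 'cx': 277.3248690690323, 'cy': 219.20950004108715, 'origin': array([0.44647833, 0.09683414, 0.99270414]), 'orientation': array([ 0.09821489, -0.00672573, -1.58542518])}
{'fov_y': 57.09915708959207, 'cx': 271.05440244304697, 'cy': 208.31998409726393, 'origin': array([1.10203291, 0.1951306 , 0.61805274]), 'orientation': array([0.78687035, 0.01793228, 1.7108585 ])}
{'time': 0.1, 'joint_positions': array([-1.42609451e+00,  8.78711500e-02,  1.37207203e+00, -2.97311538e-05,
        1.68358531e+00, -1.03106591e-01]), 'qvel': array([-0.00016273, -0.00197585, -0.00420085,  0.00020953,  0.00104129,
        0.00010979]), 'joint_torque': array([ 1.74178360e-03, -3.41252124e+01, -3.03301799e+01,  7.18969549e-02,
        3.04195785e-02, -1.01946978e-04]), 'tool_pos': array([ 0.13482186, -0.53276029,  0.22324238]), 'ee_rot': array([-3.13966406e+00, -1.69852255e-04,  2.47804930e-01]), 'wrist_force': array([0.08884818, 0.25684485, 0.85074212]), 'wrist_torque': array([-0.02998263,  0.00298267, -0.05715186]), 'finger_force': 0.0, 'width': 0.0941151666848285}
```

View pics/top.png

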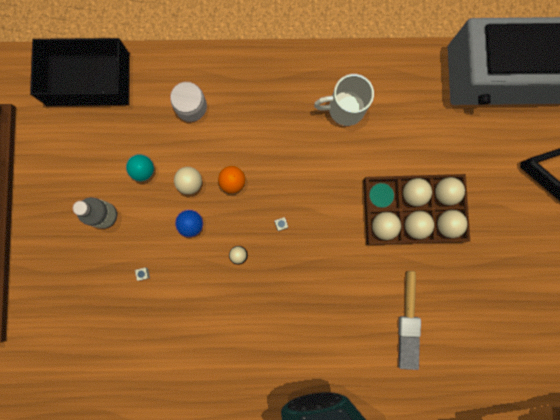

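View pics/scene.png

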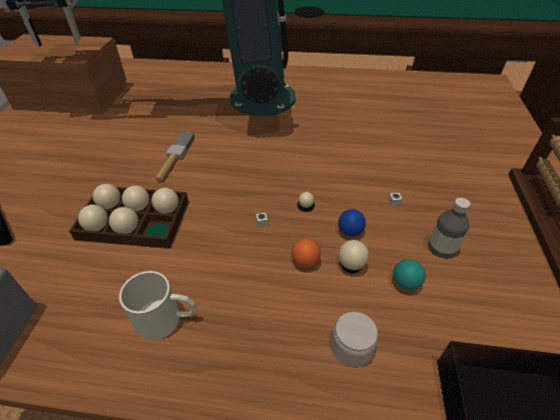

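The top view shows the felt pad at (382,195), the stray at (188,181) with the blue, orange and turquoise balls close by, and the small ball at (238,255). In the scene view the gap is at about (158,230) and the stray at (353,255).

```bash
python3 - <<'E'
from h import *
import pickle
from scipy.optimize import least_squares
pts={'top':dict(stray=(188,181),small=(238,255),blue=(189,223),orange=(231,180),turq=(140,168),b1=(417,192),b2=(450,191),b3=(386,226),b4=(419,225),b5=(452,224)),
'scene':dict(stray=(353,255),small=(306,200),blue=(352,222),orange=(306,253),turq=(409,275),b1=(124,220),b3=(165,200),b4=(135,198))}
V,U=np.mgrid[:420,:560].astype(float)
for n in pts:
    s=pickle.load(open(n+'.pkl','rb')); W=world(s,U,V,s['depth'].astype(float)); ok=s['depth']>0
    for k,(u,v) in pts[n].items():
        r=.0175 if k=='small' else .0285
        m=ok&(np.hypot(U-u,V-v)<(5 if k=='small' else 11))
        P=W[m]
        f=least_squares(lambda c:np.linalg.norm(P-c,axis=1)-r,P.mean(0)-[0,0,.02],loss='soft_l1',f_scale=.002)
        print(n,k,f.x.round(4),np.abs(f.fun).mean().round(4))
    I=s['image'].astype(int); g=(I[...,1]>I[...,0]+25)&(I[...,1]>I[...,2]+8)
    box=(U>365)&(U<400)&(V>178)&(V<212) if n=='top' else (U>140)&(U<180)&(V>218)&(V<242)
    m=g&ok&box; print(n,'felt',m.sum(),W[m].mean(0),U[m].mean(),V[m].mean(), W[m].min(0),W[m].max(0))
    for nm,(u,v) in (dict(tl=(365,178),tr=(465,176),bl=(370,244),br=(468,241),pol=(82,208),mug=(350,82)) if n=='top' else {}).items(): print(nm,W[v-2:v+3,u-2:u+3].reshape(-1,3).mean(0))
E
```

```text
top stray [0.6244 0.2738 0.0339] 0.0011
top small [0.4688 0.1721 0.021 ] 0.0013
top blue [0.5358 0.2721 0.0287] 0.0011
top orange [0.6266 0.1836 0.0287] 0.0011
top turq [0.6538 0.3748 0.0286] 0.0012
top b1 [ 0.5934 -0.2021  0.0347] 0.0012
top b2 [ 0.5939 -0.2703  0.0348] 0.0013
top b3 [ 0.524  -0.1356  0.0349] 0.0011
top b4 [ 0.5248 -0.203   0.0347] 0.0011
top b5 [ 0.5265 -0.2713  0.0347] 0.0011
top felt 462 [ 0.59266922 -0.13387562  0.00767017] 381.3831168831169 194.7922077922078 [ 0.56829181 -0.15935293  0.00301914] [ 0.61894789 -0.10903979  0.01377016]
tl [ 0.62796316 -0.09849227  0.01554495]
tr [ 0.62891077 -0.31051779  0.01819266]
bl [ 0.48768526 -0.10395149  0.0175453 ]
br [ 0.49094547 -0.30893257  0.01907982]
pol [0.55726696 0.45145927 0.13053915]
mug [ 0.82194954 -0.06553494  0.05821877]
scene stray [0.6266 0.2768 0.033 ] 0.0009
scene small [0.4714 0.1757 0.0197] 0.0011
scene blue [0.538  0.2745 0.0276] 0.0009
scene orange [0.6286 0.1865 0.0276] 0.0008
scene turq [0.656  0.3778 0.0277] 0.0009
scene b1 [ 0.5958 -0.1995  0.0336] 0.001
scene b3 [ 0.5267 -0.1328  0.0334] 0.0009
scene b4 [ 0.5276 -0.2004  0.0335] 0.001
scene felt 227 [ 0.58940779 -0.13457292  0.00643174] 157.2202643171806 229.5286343612335 [ 0.56993629 -0.15749656  0.00381212] [ 0.60650382 -0.11361012  0.00964238]
```

Both cameras agree to 3 mm: gap at (0.594, -0.133), stray at (0.6255, 0.275). I'm shutting the hand and crossing at z = 0.22.

Call:
{"method": "move_arm", "body": {"deltas": [0,0,0,3.4,-1.7,0,1,0,0,0,6.8,-3.4,0,1,0,0,0,10.2,-5.1,0,1,0,0,0,13.6,-6.8,0,1,0,0,0,17,-8.6,0,1,0,0,0,20.4,-10.3,0,1,0,0,0,23.8,-12,0,1,0,0,0,27.1,-13.7,0,1]}}

```text
time: 0.9
tool_pos: [0.3649, -0.3325, 0.2238]
ee_rot: [-3.141, 0.0, 0.248]
wrist_force: [-0.1, -0.7, 0.6]
width: 0.0333
finger_force: 0.0
```

Call:
{"method": "move_arm", "body": {"deltas": [0,0,0,3.4,-1.7,0,1,0,0,0,6.8,-3.4,0,1,0,0,0,10.2,-5.1,0,1,0,0,0,13.6,-6.8,0,1,0,0,0,17,-8.6,0,1,0,0,0,20.4,-10.3,0,1,0,0,0,24.5,-12.5,0,1,0,0,0,27.1,-13.7,0,1]}}

```text
time: 1.7
tool_pos: [0.5945, -0.1321, 0.2233]
ee_rot: [-3.14, 0.001, 0.25]
wrist_force: [0.2, -0.1, -0.3]
width: 0.0006
finger_force: 0.0
```

Call:
{"method": "move_arm", "body": {"deltas": [0,0,0,0,0,0,1,0,0,0,0,0,0,1,0,0,0,0,0,0,1,0,0,0,0,0,0,1]}}

```text
time: 2.1
tool_pos: [0.5923, -0.1357, 0.2244]
ee_rot: [3.141, 0.0, 0.246]
wrist_force: [-0.9, -0.2, 0.1]
width: 0.0003
finger_force: 0.0
```

Call:
{"method": "move_arm", "body": {"deltas": [0,0,0,0,0,2,1,0,0,0,0,0,4,1,0,0,0,0,0,6,1,0,0,0,0,0,8,1,0,0,0,0,0,10,1,0,0,0,0,0,11.5,1,0,0,0,0,0,12.4,1,0,0,0,0,0,12.4,1]}}

```text
time: 2.9
tool_pos: [0.5921, -0.1348, 0.0989]
ee_rot: [-3.14, 0.002, 0.247]
wrist_force: [-0.3, 0.6, -0.0]
width: 0.0003
finger_force: 0.0
```

Call:
{"method": "move_arm", "body": {"deltas": [0,0,0,0,0,0,1,0,0,0,0,0,0,1,0,0,0,0,0,0,1,0,0,0,0,0,0,1,0,0,0,0,0,0,1,0,0,0,0,0,0,1,0,0,0,0,0,0,1,0,0,0,0,0,0,1]}}

```text
time: 3.7
tool_pos: [0.5931, -0.1346, 0.1002]
ee_rot: [3.142, 0.0, 0.248]
wrist_force: [-0.4, 0.1, -1.1]
width: 0.0005
finger_force: 0.0
```

Call:
{"method": "move_arm", "body": {"deltas": [0,0,0,0,0,0,1,0,0,0,0,0,0,1,0,0,0,0,0,0,1,0,0,0,0,0,0,1,0,0,0,0,0,0,1,0,0,0,0,0,0,1,0,0,0,0,0,0,1,0,0,0,0,0,0,1]}}

```text
time: 4.5
tool_pos: [0.5931, -0.1347, 0.1003]
ee_rot: [3.142, 0.0, 0.248]
wrist_force: [-0.1, -0.3, -0.1]
width: 0.0004
finger_force: 0.0
```

Call:
{"method": "move_arm", "body": {"deltas": [0,0,0,0,0,0,1,0,0,0,0,0,0,1,0,0,0,0,0,0,1,0,0,0,0,0,0,1,0,0,0,0,0,0,1,0,0,0,0,0,0,1,0,0,0,0,0,0,1,0,0,0,0,0,0,1]}}

```text
time: 5.3
tool_pos: [0.5931, -0.1347, 0.1003]
ee_rot: [3.142, 0.0, 0.248]
wrist_force: [0.0, -0.5, 0.6]
width: 0.0005
finger_force: 0.0
```

Call:
{"method": "move_arm", "body": {"deltas": [0,0,0,0,0,-2,1,0,0,0,0,0,-4,1,0,0,0,0,0,-6,1,0,0,0,0,0,-8,1,0,0,0,0,0,-10,1,0,0,0,0,0,-11.5,1,0,0,0,0,0,-12.4,1,0,0,0,0,0,-12.4,1]}}

```text
time: 6.1
tool_pos: [0.5937, -0.1348, 0.2259]
ee_rot: [3.14, -0.002, 0.248]
wrist_force: [-0.1, -0.4, 0.2]
width: 0.0007
finger_force: 0.0
```

Call:
{"method": "move_arm", "body": {"deltas": [0,0,0,1,-3,0,1,0,0,0,2,-6,0,1,0,0,0,3,-9,0,1,0,0,0,4,-12,0,1,0,0,0,5,-15,0,1,0,0,0,6,-18,0,1,0,0,0,7,-21,0,1,0,0,0,8,-24,0,1]}}

```text
time: 6.9
tool_pos: [0.6112, 0.1189, 0.2225]
ee_rot: [-3.141, 0.003, 0.248]
wrist_force: [0.7, -0.2, -0.0]
width: 0.0007
finger_force: 0.0
```

Call:
{"method": "move_arm", "body": {"deltas": [0,0,0,1,-3,0,1,0,0,0,2,-6,0,1,0,0,0,3,-9,0,1,0,0,0,4,-12,0,1,0,0,0,5.2,-15,0,1,0,0,0,5.2,-15,0,1,0,0,0,5.2,-15,0,1,0,0,0,5.2,-15,0,1]}}

```text
time: 7.7
tool_pos: [0.6253, 0.2747, 0.2233]
ee_rot: [3.141, 0.002, 0.247]
wrist_force: [-1.3, 0.4, 0.5]
width: 0.0004
finger_force: 0.0
```

Directly above the stray; next I go down 11.8 cm to TCP z = 0.106 (tips about 25 mm over the ball), hold, and rise.

Call:
{"method": "move_arm", "body": {"deltas": [0,0,0,0,0,2,1,0,0,0,0,0,4,1,0,0,0,0,0,6,1,0,0,0,0,0,8,1,0,0,0,0,0,9.5,1,0,0,0,0,0,11,1,0,0,0,0,0,11.8,1,0,0,0,0,0,11.8,1]}}

```text
time: 8.5
tool_pos: [0.6248, 0.2752, 0.1046]
ee_rot: [3.141, 0.003, 0.247]
wrist_force: [0.1, -0.1, -0.4]
width: 0.0006
finger_force: 0.0
```

Call:
{"method": "move_arm", "body": {"deltas": [0,0,0,0,0,0,1,0,0,0,0,0,0,1,0,0,0,0,0,0,1,0,0,0,0,0,0,1,0,0,0,0,0,0,1,0,0,0,0,0,0,1,0,0,0,0,0,0,1,0,0,0,0,0,0,1]}}

```text
time: 9.3
tool_pos: [0.6254, 0.2758, 0.1062]
ee_rot: [3.142, 0.0, 0.248]
wrist_force: [1.3, -0.4, 0.8]
width: 0.0004
finger_force: 0.0
```

Call:
{"method": "move_arm", "body": {"deltas": [0,0,0,0,0,0,1,0,0,0,0,0,0,1,0,0,0,0,0,0,1,0,0,0,0,0,0,1,0,0,0,0,0,0,1,0,0,0,0,0,0,1,0,0,0,0,0,0,1,0,0,0,0,0,0,1]}}

```text
time: 10.1
tool_pos: [0.6255, 0.2758, 0.1062]
ee_rot: [3.141, -0.0, 0.248]
wrist_force: [0.1, -0.1, 0.0]
width: 0.0008
finger_force: 0.0
```

Call:
{"method": "move_arm", "body": {"deltas": [0,0,0,0,0,0,1,0,0,0,0,0,0,1,0,0,0,0,0,0,1,0,0,0,0,0,0,1,0,0,0,0,0,0,1,0,0,0,0,0,0,1,0,0,0,0,0,0,1,0,0,0,0,0,0,1]}}

```text
time: 10.9
tool_pos: [0.6254, 0.2758, 0.1062]
ee_rot: [3.141, 0.0, 0.248]
wrist_force: [0.6, 0.4, -0.0]
width: 0.0002
finger_force: 0.0
```

Call:
{"method": "move_arm", "body": {"deltas": [0,0,0,0,0,-2,1,0,0,0,0,0,-4,1,0,0,0,0,0,-6,1,0,0,0,0,0,-8,1,0,0,0,0,0,-10,1,0,0,0,0,0,-12,1,0,0,0,0,0,-13.5,1,0,0,0,0,0,-13.5,1]}}

```text
time: 11.7
tool_pos: [0.6265, 0.2762, 0.2446]
ee_rot: [-3.141, -0.006, 0.248]
wrist_force: [0.3, 0.4, -0.6]
width: 0.0005
finger_force: 0.0
```

Call:
{"method": "move_arm", "body": {"deltas": [0,0,0,0,0,0,1,0,0,0,0,0,0,1,0,0,0,0,0,0,1]}}

```text
time: 12.0
tool_pos: [0.6249, 0.2756, 0.2394]
ee_rot: [3.141, 0.003, 0.248]
wrist_force: [-0.1, 0.3, -0.1]
width: 0.0002
finger_force: 0.0
```

```bash
python3 -c "
from bench import robot
print(robot.close_job())"
```

```text
the job is handed in; nothing more can be done
None
```

The arm pointed at the empty place and then at the stray pool ball for over two seconds each, finished with the TCP about 24 cm above the counter (fingertips about 22 cm), showed no sign of contact in the force readings, and the job was handed in at about 12 s; no verdict was returned.

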